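Lock a freezer rack with its rod

ROBOT

A 7-joint arm with a two-finger parallel gripper is mounted at the origin on the work surface. World frame = base frame: x ahead of the robot, y to its left, z up, the work surface at z = 0. Lengths are in m, angles in rad, forces in N, time in s.
With the tool pointing down it reaches from about 0.4 to 0.9 m from the base axis. Payload 5.5 kg.
Tool frame: the origin (TCP) lies midway between the tips of the shut fingers; the grasp point (between the pads) lies 19 mm behind it (manip.grip_depth is the distance from the TCP to the grasp point, in m); z points along the fingers, y is the line along which they close (so a half turn about z gives the same grasp; the last joint's range is limited). The gripper opens to 92 mm and grips with 3 to 60 N. Pads are 19 mm wide; open, the fingers measure 130 mm over their backs; the gripper's body (75 mm by 190 mm) begins 47 mm behind the grasp point.
Start: joints at [-0.987, 0.501, -0.427, 1.55, 0.221, 1.138, -0.21], TCP at [0.205, 0.617, 0.227] pointing down, gripper open.
Joint ranges: [-2.88, 2.88], [-0.31, 2.03], [-1.54, 1.56], [0.2, 2.42], [-1.41, 4.55], [0.19, 2.02], [-2.57, 2.57]. Speed limits (rad/s): [2.57, 2.57, 3.14, 3.14, 3.14, 3.14, 3.14].

INTERFACE

Orientations are given as a unit quaternion [x, y, z, w].
In Python, from bench import manip, effector, viewer gives the robot as it stands. Calls block until the motion is done:
- manip.move_pose(position, orientation): joint-space move of the TCP to a pose.
- manip.servo_line(position, ori=None, vel=0.15): straight line of the TCP; ori=None keeps the orientation; vel is the mean speed in m/s.
- manip.movej(angles): joint-space move.
- effector.open_jaws() and effector.close(f_grip=None): open the fingers fully, or close them until they stop; f_grip is the grip in N (None keeps the last).
- manip.sleep(seconds).
- manip.solve_ik(position, orientation): joint angles nearest the present ones, or None.
- viewer.get_image(name): name is "scene" or "top"; returns the picture (384x512x3 uint8, red, green, blue); there is no depth.
- viewer.get_calibration(name): a dict with "vfov" (degrees; the focal length in pixels is half the picture's height over the tangent of half this angle, whatever the lens; pixels are square), "cx", "cy" (the principal point, pixels), "dist_coeffs" ([k1, k2, p1, p2, k3] as OpenCV has them; the pictures are not rectified), "eye" and "attitude" of the camera in the world. Camera axes: x right, y down, z forward; pixel columns grow to the right and rows downward; lengths in m; the calibration is good to about 2 mm. A picture is of the moment at which its call begins. get_calibration takes no time and is no camera call.
A pose or a line that the arm cannot do raises manip.PlanningError and nothing moves.
- manip.hand_in(): hands the job in; it is judged then, once.
Readings, each from a call of its own:
- manip.current_clock(): time.
- manip.current_q(): joint angles.
- manip.current_joint_velocities(): joint speeds.
- manip.current_tau(): joint torques, N m.
- manip.current_tool_pos(): TCP position.
- manip.current_tcp_rot(): TCP orientation.
- manip.current_force(): force on the tool from outside, world axes, zero at the start.
- manip.current_wrist_torque(): the same for the moment, N m.
- manip.current_finger_gap(): finger opening in m.
- manip.current_gripper_force(): force on a finger pad.
Only numpy, scipy, OpenCV 4.12 (cv2) and the standard library are available. Lean on these libraries where they do the work, as an engineer would, in place of code of your own. Each camera call takes 0.05 s, during which the arm holds its last target. There are 200 camera calls.

TASK

The two boxes in the tall steel freezer rack need locking in. Lift the longer of the two black-handled locking rods out of the white stand and lower it, without dropping it, down through the three aligned eyes on the front of that rack, one after another, until its flange rests flat on the top eye; then let go. Leave the shorter rod standing in its socket.

Things in the scene. Friction and masses are not known exactly. Their poses are not given: they have to be found in the camera images.
- long_rod: The longer locking rod, 0.1 to 0.17 kg: steel shaft 10 mm thick, 130 mm long; on it a black flange (disc 50 mm wide, 6 mm thick), then a black round grip 22 mm wide, 45 mm tall. Stands tip down in a socket (15 mm wide, floor 10 mm, mouth 60 mm above the table) of a white stand with 3 sockets 65 mm apart; its neighbours are 58 mm lower or more. Origin: centre of the tip; z up the shaft.
- short_rod: The shorter locking rod, same head but a shaft of only 72 mm, so the top of its grip is 133 mm above the table (the long rod's 191 mm). It stands in another socket of the same stand and stays there; the third socket holds a steel scoop, 133 mm high. Origin: centre of the tip; z up the shaft.
- eye_top (a point): Centre of the top eye, upper face, 136 mm above the table, z up. The fixed rack (150 x 145 x 136 mm, two boxes inside) has 3 level tabs, 52 mm wide, 4 mm thick, on its front, which faces away from the robot. Each has a hole (eye) 28 mm wide, 26 mm off the front; upper faces 136, 78, 20 mm high, all on one plumb line. Flange seated: tip 130 mm below this point. Rack top clear but for a 9 mm handle.
- eye_bottom (a point): Centre of the lowest eye of the same rack, on the upper face of its tab, 20 mm above the table and 116 mm straight below the top eye; the middle eye lies halfway between them.
Not all that is in view belongs to the job. What is shaped like the part that bears eye_top but orange or purple is not meant.

How it is judged:
On the way, in this order (a step that is already met when the one before it is completed fails the run):
1. the tip of the long rod has passed down through the top eye (horizontal distance between long_rod and eye_top below 0.02 m and z of long_rod in the frame of eye_top below -0.006 m).
2. the tip has passed down through the middle eye (horizontal distance between long_rod and eye_top below 0.02 m and z of long_rod in the frame of eye_top below -0.066 m).
At the end, for the whole second after the job is handed in: The long rod is at rest, let go, through all three eyes: flange on the top tab within 6 mm, tip within 15 mm sideways of the lowest eye, upright within 0.1 rad. The short rod still stands in its socket (tip within 20 mm of its start, leaning under 0.2 rad) (horizontal distance between long_rod and eye_bottom below 0.015 m and z of long_rod in the frame of eye_top between -0.136 and -0.124 m and angle between long_rod's own z axis and vertical below 0.1 rad and linear speed of long_rod below 0.03 m/s and angular speed of long_rod below 0.3 rad/s and distance of short_rod from where it was at the start of the episode below 0.02 m and angle between short_rod's own z axis and vertical below 0.2 rad); the robot touches nothing.
It fails at once if the long rod is dropped down the eyes (faster than 0.8 m/s with its tip below the top eye) ((horizontal distance between long_rod and eye_top below 0.02 m and z of long_rod in the frame of eye_top below -0.006 m) and linear speed of long_rod above 0.8 m/s).
It also fails if it takes over 42 s, if anything falls off the work surface, if the arm or the gripper's body presses on something with over 40 N, if the wrist force passes 120 N, or if a joint passes its speed limit or range.

## Working session

There is one attempt and no reset: what is moved stays moved. The work goes in short steps, each a Python script; the robot and the scene stay as the last script left them, time stands still between calls to the robot, and variables do not carry over. Pictures are saved under pics/ and viewed, at most 10 in all, crops included, and the job is handed in when it is done.

```bash
mkdir -p pics
cat > h.py <<'E'
import numpy as np, cv2
from bench import manip, effector, viewer
from scipy.spatial.transform import Rotation as R
def cal(n):
    c=viewer.get_calibration(n); f=192/np.tan(np.radians(c["vfov"])/2)
    K=np.array([[f,0,c["cx"]],[0,f,c["cy"]],[0,0,1]]); return c,K,np.array(c["dist_coeffs"],float)
def rot(c):
    a=np.array(c["attitude"],float)
    return R.from_quat(a).as_matrix() if a.size==4 else a.reshape(3,3)
def ray(n,px):
    c,K,d=cal(n); u=cv2.undistortPoints(np.array([[px]],float),K,d)[0,0]
    v=rot(c)@np.array([u[0],u[1],1]); return np.array(c["eye"]),v/np.linalg.norm(v)
def onz(n,px,z):
    e,v=ray(n,px); return e+v*(z-e[2])/v[2]
def proj(n,P):
    c,K,d=cal(n); Rm=rot(c).T
    return cv2.projectPoints(np.atleast_2d(np.array(P,float)),cv2.Rodrigues(Rm)[0],-Rm@np.array(c["eye"]),K,d)[0][:,0]
def tri(a,b):
    (e1,v1),(e2,v2)=a,b
    t=np.linalg.lstsq(np.c_[v1,-v2],e2-e1,rcond=None)[0]; p,q=e1+t[0]*v1,e2+t[1]*v2
    return (p+q)/2,np.linalg.norm(p-q)
def save(n,f,crop=None,s=1):
    im=viewer.get_image(n); cv2.imwrite(f.replace('pics/','raw_'),im[...,::-1])
    if crop: x,y,w,h=crop; im=im[y:y+h,x:x+w]
    cv2.imwrite(f,cv2.resize(im,None,fx=s,fy=s,interpolation=cv2.INTER_CUBIC)[...,::-1]); return im
E
python3 - <<'E'
from h import *
for n in("scene","top"):
    print(viewer.get_calibration(n)); save(n,f"pics/{n}0.png",s=1.5)
print(manip.current_tcp_rot(),manip.current_clock(),manip.current_finger_gap())
E
```

```text
{'vfov': 44.074236914823096, 'cx': 253.28084434774124, 'cy': 188.47044892048092, 'dist_coeffs': array([-0.18222697,  0.        ,  0.        ,  0.        ,  0.        ]), 'eye': array([ 0.42929865, -0.28372888,  1.08236127]), 'attitude': array([ 9.87461584e-01, -1.07562646e-02, -6.50053746e-04, -1.57491270e-01])}
{'vfov': 54.370390870680836, 'cx': 255.49417570887204, 'cy': 192.31494129014396, 'dist_coeffs': array([-0.10168763,  0.        ,  0.        ,  0.        ,  0.        ]), 'eye': array([0.34241898, 0.01111544, 0.97823439]), 'attitude': array([-0.6967263 ,  0.71397446, -0.03654637,  0.05896859])}
[ 1.59698363e-01  9.87165455e-01 -8.75007762e-04 -1.78571295e-04] 0.1 0.09173769083473203
```

View pics/scene0.png

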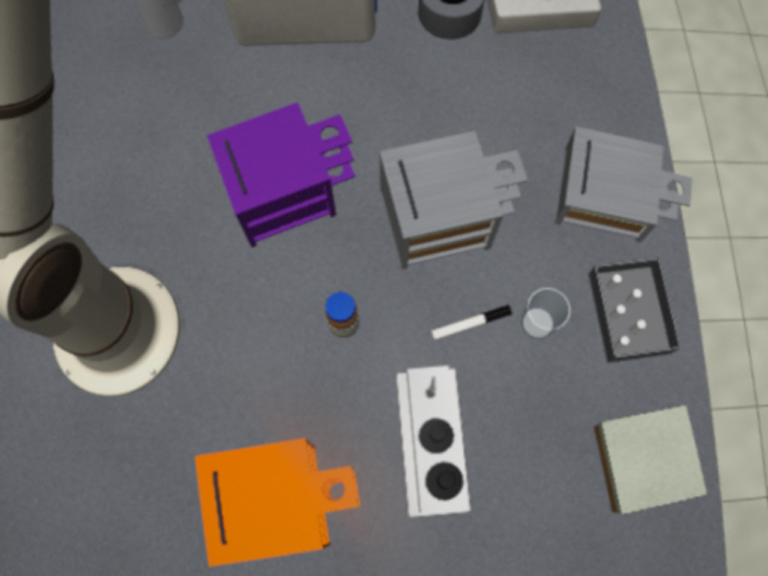

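View pics/top0.png

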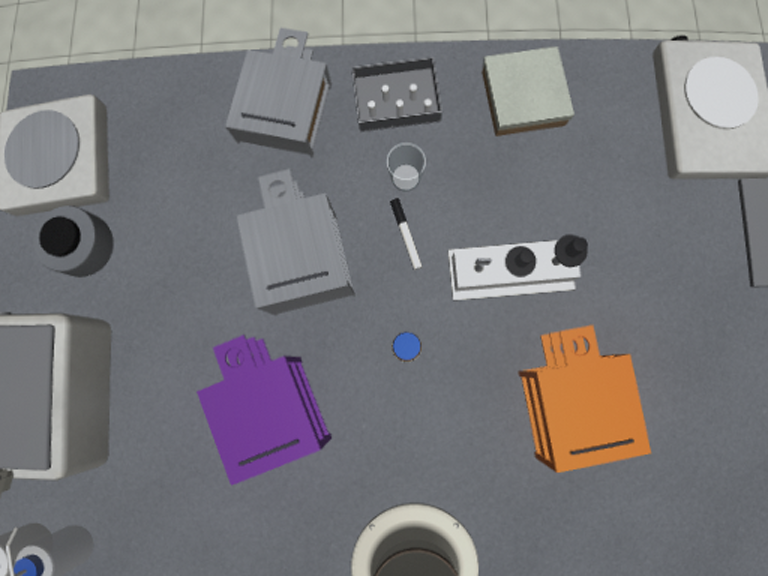

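The pictures show two steel racks: scene (450,195), with two box rows, and (615,185), lower and further out. There are also purple and orange decoys. The stand has rods at scene (436,435) and (445,481), and a scoop at (431,385). In the 1.5x top view, the rods are at (520,261) and (571,250), and the steel eyes are at (278,187) and (291,42). Next I'll crop for the close check and triangulate.

Run:
```python
import cv2,numpy as np
s=cv2.imread('raw_scene0.png');t=cv2.imread('raw_top0.png')
f=lambda im,x,y:cv2.resize(im[y:y+75,x:x+100],(400,300),interpolation=cv2.INTER_CUBIC)
cv2.imwrite('pics/c1.png',np.vstack([np.hstack([f(s,250,85),f(s,240,265)]),np.hstack([f(t,140,105),f(t,300,145)])]))
```

```text
(no output)
```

View pics/c1.png

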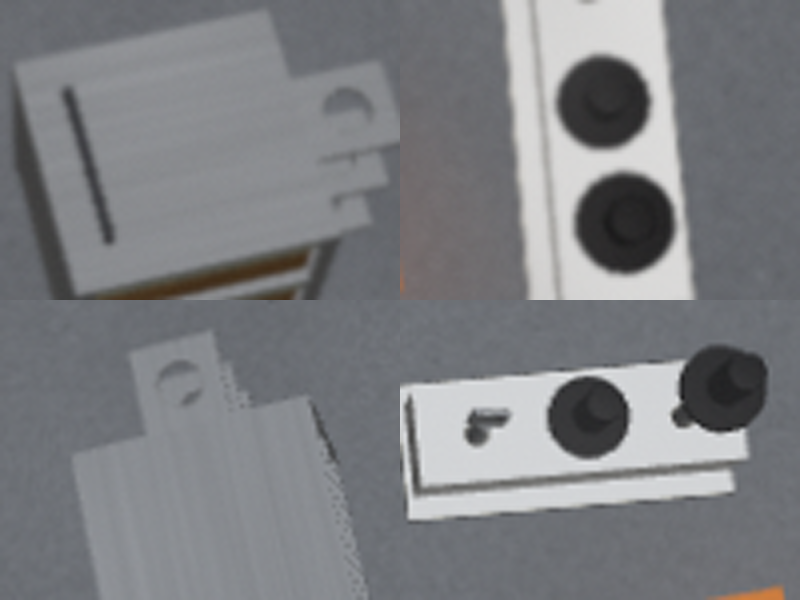

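The crop shows the long rod is the end one: scene grip (298,320), top grip (387,163), raised well clear of the stand. The short rod is at scene (291,290) and top (350,171). The top eye of the tall, two-box steel rack is at scene (337,112) and top (185,125). Its front tab points to +x.

Run:
```python
from h import *
q=lambda X,Y,ox,oy:((X+.5)/4-.5+ox,(Y+.5)/4-.5+oy)
pts={'longgrip':(q(232,220,240,265),q(347,72,300,145),.191),'shortgrip':(q(206,100,240,265),q(202,104,300,145),.133),
'eye':(q(348,108,250,85),q(180,82,140,105),.136)}
for k,(a,b,z) in pts.items():
    p,g=tri(ray('scene',a),ray('top',b)); print(k,p.round(4),'gap',g.round(4),onz('scene',a,z).round(4),onz('top',b,z).round(4))
# flange blobs (dark) in both views
for n,(x,y,w,h) in {'scene':(260,270,60,80),'top':(325,140,75,50)}.items():
    im=cv2.imread(f'raw_{n}0.png')[y:y+h,x:x+w]; m=(im.max(2)<70).astype(np.uint8)
    nn,l,st,c=cv2.connectedComponentsWithStats(m)
    for i in range(1,nn):
        if st[i,4]>60: 
            px=c[i]+[x,y]; print(n,st[i],px.round(1),onz(n,px,.146).round(4),onz(n,px,.088).round(4))
# tab corners of top eye: top view crop px
for X,Y in((130,52),(213,31),(148,138),(228,100)): print('tab',onz('top',q(X,Y,140,105),.136).round(4))
for X,Y in((290,78),(382,62),(305,150),(400,142)): print('tabS',onz('scene',q(X,Y,250,85),.136).round(4))
# hole: local contrast
for n,(x,y) in {'scene':(337,112),'top':(185,125)}.items():
    g=cv2.cvtColor(cv2.imread(f'raw_{n}0.png'),cv2.COLOR_BGR2GRAY)[y-9:y+10,x-9:x+10]; print(g)
```

```text
longgrip [ 0.507  -0.2478  0.1923] gap 0.0009 [ 0.5075 -0.2476  0.191 ] [ 0.5068 -0.2484  0.191 ]
shortgrip [ 0.5036 -0.1846  0.1219] gap 0.0014 [ 0.5021 -0.186   0.133 ] [ 0.5022 -0.1819  0.133 ]
eye [0.6202 0.1993 0.1425] gap 0.0006 [0.6218 0.2029 0.136 ] [0.6221 0.2006 0.136 ]
scene [ 20  10  22  21 353] [290.5 290.2] [ 0.4999 -0.1884  0.146 ] [ 0.5042 -0.1825  0.088 ]
scene [ 25  39  23  24 431] [296.  320.3] [ 0.5082 -0.2469  0.146 ] [ 0.5131 -0.2446  0.088 ]
top [ 43  17  24  21 372] [380.  166.9] [ 0.5067 -0.2478  0.146 ] [ 0.5181 -0.2659  0.088 ]
top [ 12  25  20  19 293] [346.7 173.8] [ 0.4927 -0.1708  0.146 ] [ 0.5032 -0.1835  0.088 ]
tab [0.6419 0.231  0.136 ]
tab [0.6529 0.1811 0.136 ]
tab [0.5886 0.2194 0.136 ]
tab [0.6099 0.1719 0.136 ]
tabS [0.5905 0.2222 0.136 ]
tabS [0.6439 0.2319 0.136 ]
tabS [0.5955 0.1771 0.136 ]
tabS [0.6494 0.1813 0.136 ]
[[123 126 128 133 135 136 137 138 139 139 139 138 140 138 138 138 136 129
  118]
 [135 137 137 138 138 139 139 139 138 139 138 139 138 138 139 138 136 133
  121]
 [141 139 139 140 138 139 137 139 139 138 138 136 136 136 136 137
[... 2152 characters left out ...]
 137 138 138 138 139 139 136 133 137 139 139
  140]
 [140 140 137 130 132 138 138 137 139 138 138 138 133 120 125 138 139 139
  140]
 [140 141 139 135 136 139 138 138 139 139 127 110 106 108 128 140 139 139
  139]
 [140 139 140 137 136 139 140 137 137 133 111 102 107 121 136 140 140 138
  140]
 [139 140 140 139 135 136 138 138 137 119 102 108 119 134 141 141 141 140
  138]
 [140 140 140 140 137 138 139 136 133 126 122 129 136 140 141 139 140 140
  138]
 [140 140 141 141 138 139 141 141 138 139 136 138 139 141 141 141 141 140
  138]
 [141 140 141 141 138 138 142 142 140 141 140 138 139 140 141 141 143 140
  139]
 [137 141 141 141 138 138 141 142 141 141 140 138 138 139 141 141 140 141
  138]]
```

Run:
```python
from h import *
Q=[0,1,0,0]; 
for p in([.507,-.2475,.30],[.507,-.2475,.153],[.507,-.2475,.36],[.6217,.2008,.36],[.6217,.2008,.149]): print(manip.solve_ik(p,Q))
p=manip.current_tool_pos(); manip.servo_line([p[0],p[1],.34],vel=.3)
manip.move_pose([.507,-.2475,.30],Q); print(manip.current_clock(),manip.current_tool_pos())
manip.servo_line([.507,-.2475,.21],vel=.25); 
save('scene','pics/s2.png',(230,250,120,100),5); print(manip.current_tool_pos(),manip.current_force(),manip.current_clock())
```

```text
[-0.00569972  0.27038284  0.50374348  1.7091168  -0.13890632  1.19763833
  2.10427484]
[ 0.1463045   0.41418483  0.326419    1.85819631 -0.16608072  0.89560044
  2.12201213]
[-0.05481325  0.23410432  0.56053092  1.62270117 -0.12760305  1.32154797
  2.09577462]
[-0.1553833   0.40184139 -0.28241695  1.37011381  0.11112968  1.38510925
  1.13384596]
[-0.13570781  0.56896854 -0.30478043  1.61163679  0.19448841  0.99094264
  1.06851384]
3.825 [ 0.50748844 -0.24658527  0.29987491]
[ 0.50809267 -0.24802039  0.2114672 ] [ 0.04692105 -0.36965157  0.13488758] 4.3833
```

View pics/s2.png

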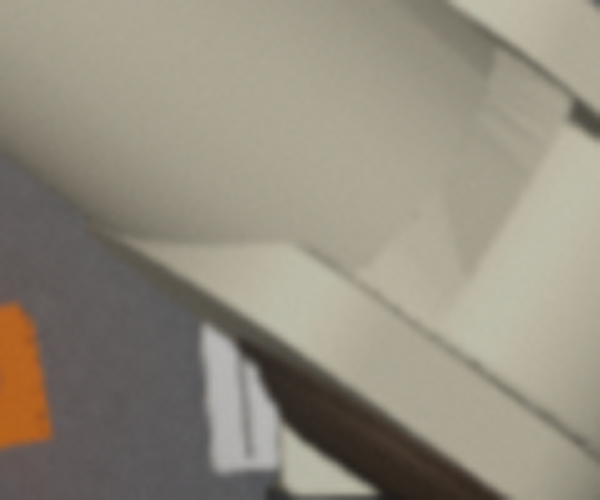

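The arm hides the head here, but both views agreed to about 1 mm, so I'll grasp and check by finger gap and force.

Run:
```python
from h import *
s=lambda t:print(t,manip.current_clock(),manip.current_tool_pos().round(4),'F',np.round(manip.current_force(),2),'gap',round(manip.current_finger_gap(),4),'grip',manip.current_gripper_force())
manip.servo_line([.507,-.2475,.153],vel=.08); s('down')
effector.close(f_grip=30); s('closed')
manip.servo_line([.507,-.2475,.18],vel=.06); s('lift')
manip.servo_line([.507,-.2475,.36],vel=.2); s('up')
manip.servo_line([.6217,.2008,.36],vel=.15); manip.sleep(.3); s('over')
for n in('scene','top'): cv2.imwrite(f'raw_{n}3.png',viewer.get_image(n)[...,::-1])
a=cv2.imread('raw_scene3.png');b=cv2.imread('raw_top3.png')
f=lambda im,x,y:cv2.resize(im[y:y+150,x:x+100],(400,600),interpolation=cv2.INTER_CUBIC)
cv2.imwrite('pics/c3.png',np.hstack([f(a,290,40),f(b,135,60)]))
```

```text
down 5.2417 [ 0.5072 -0.2478  0.1532] F [ 0.17 -0.28 -0.22] gap 0.092 grip 0.0
closed 6.3333 [ 0.507  -0.2475  0.153 ] F [ 0.44 -0.01 -0.35] gap 0.0216 grip 30.000019669532776
lift 6.9333 [ 0.5071 -0.2474  0.1803] F [-0.17  0.33 -0.62] gap 0.0213 grip 29.99983012676239
up 7.9833 [ 0.5063 -0.2471  0.3586] F [-0.82 -0.09 -1.33] gap 0.0217 grip 29.999756813049316
over 11.5167 [0.6217 0.2007 0.36  ] F [-0.19 -0.56 -1.08] gap 0.0214 grip 29.999761283397675
```

View pics/c3.png

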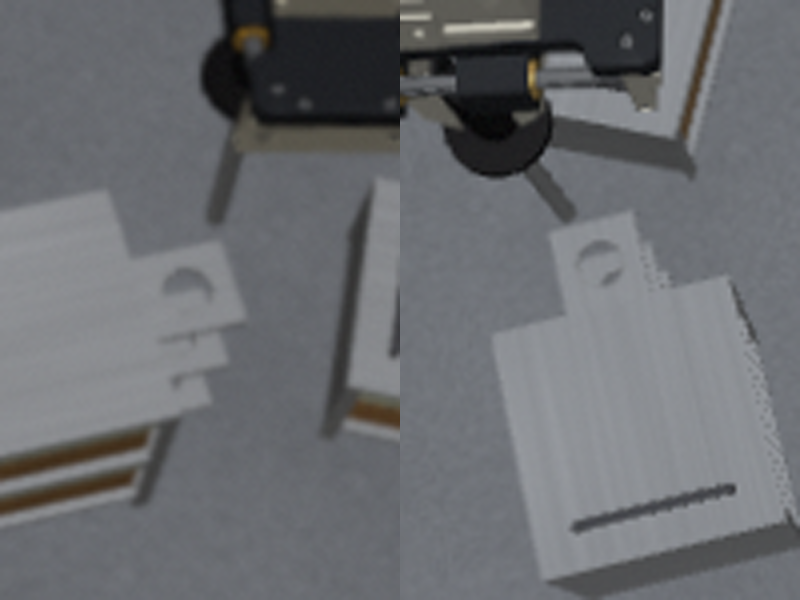

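The rod is held. The tip is at scene crop (215,218) and top crop (170,215). Both eyes are visible, so I'll triangulate the tip and re-measure the eye.

Run:
```python
from h import *
q=lambda X,Y,ox,oy:((X+.5)/4-.5+ox,(Y+.5)/4-.5+oy)
a,b=q(215,219,290,40),q(170,215,135,60)
p,g=tri(ray('scene',a),ray('top',b)); print(p.round(4),g.round(4)); print(onz('scene',a,.217).round(4),onz('top',b,.217).round(4))
P=np.array([[.6217,.2007,z] for z in(.217,.34)])
f=lambda n,ox,oy:(proj(n,P)-[ox,oy]+.5)*4-.5
print(f('scene',290,40).round(1),f('top',135,60).round(1))
print('eye',onz('scene',(336.7,113.2),.136).round(4),onz('top',(184.6,125.6),.136).round(4))
# eye predicted rim in crop px at candidate centre
t=np.linspace(0,2*np.pi,5)[:4]
for c in((.6217,.2008),):
  P=np.c_[c[0]+.014*np.cos(t),c[1]+.014*np.sin(t),t*0+.136]; print(f('scene',290,40).round(1).tolist(),f('top',135,60).round(1).tolist())
```

```text
[0.6214 0.1984 0.2215] 0.0016
[0.6231 0.2014 0.217 ] [0.6222 0.1991 0.217 ]
[[212.5 220.1]
 [256.7  89.6]] [[167.  216.1]
 [103.  125.3]]
eye [0.6217 0.1989 0.136 ] [0.6209 0.2007 0.136 ]
[[212.7, 291.0], [185.9, 269.1], [163.3, 291.5], [190.2, 313.7]] [[200.0, 240.0], [176.4, 263.6], [199.5, 285.4], [223.1, 261.7]]
```

Tip and eye agree within about 1–2 mm (the clearance is 9 mm), and the rod hangs plumb. I'll lower it in stages and watch the force.

Run:
```python
from h import *
s=lambda t:print(t,round(manip.current_clock(),2),manip.current_tool_pos().round(4),'F',np.round(manip.current_force(),2),'gap',round(manip.current_finger_gap(),4),flush=True)
manip.sleep(.1); F0=np.array(manip.current_force())
x,y=.6215,.2005
for z in [.29,.26,.235,.215,.195,.18,.165,.158,.154,.1525,.151,.150,.149,.148,.147]:
    manip.servo_line([x,y,z],vel=.07 if z>.16 else .03); manip.sleep(.05); s(z)
    d=np.array(manip.current_force())-F0
    if np.linalg.norm(d)>5: print('contact',d); break
for n in('scene','top'): cv2.imwrite(f'raw_{n}4.png',viewer.get_image(n)[...,::-1])
a=cv2.imread('raw_scene4.png');b=cv2.imread('raw_top4.png')
f=lambda im,x,y:cv2.resize(im[y:y+150,x:x+100],(400,600),interpolation=cv2.INTER_CUBIC)
cv2.imwrite('pics/c4.png',np.hstack([f(a,290,40),f(b,135,60)]))
```

```text
0.29 12.92 [0.6219 0.2006 0.2907] F [-1.23 -0.43 -1.68] gap 0.0214
0.26 13.54 [0.6216 0.2005 0.26  ] F [-0.16 -0.43 -0.79] gap 0.0213
0.235 14.1 [0.6216 0.2005 0.2349] F [-0.07  0.25 -1.45] gap 0.0211
0.215 14.58 [0.6214 0.2004 0.2147] F [ 0.41 -0.09 -1.06] gap 0.0213
0.195 15.07 [0.6214 0.2005 0.1947] F [-0.33 -0.12 -1.04] gap 0.0215
0.18 15.48 [0.6213 0.2004 0.1796] F [ 0.94  0.64 -1.15] gap 0.0214
0.165 15.9 [0.6213 0.2004 0.1646] F [ 0.15 -0.2  -1.43] gap 0.0217
0.158 16.33 [0.6215 0.2005 0.1579] F [ 0.7  -0.38 -0.79] gap 0.0213
0.154 16.67 [0.6214 0.2005 0.1539] F [ 0.34 -0.31 -2.67] gap 0.0211
0.1525 16.97 [0.6215 0.2005 0.1525] F [-0.58  1.53 -1.68] gap 0.0216
0.151 17.27 [0.6215 0.2005 0.1509] F [-0.46  1.19 -1.21] gap 0.022
0.15 17.57 [0.6215 0.2005 0.15  ] F [-0.03 -0.14 -1.57] gap 0.0215
0.149 17.87 [0.6218 0.2005 0.1496] F [-0.48 -0.    4.5 ] gap 0.0216
contact [-1.18781836 -0.15427361  5.5218038 ]
```

View pics/c4.png

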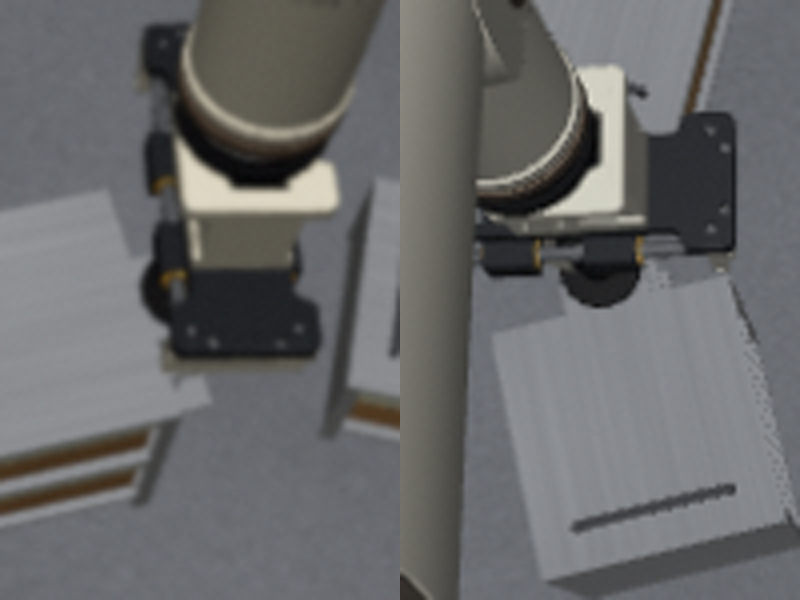

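Contact came at exactly the predicted seating height (TCP 0.149), and the flange disc lies centred on the top tab in both views. I'll release, retreat straight up and look again.

Run:
```python
from h import *
effector.open_jaws(); manip.sleep(.2)
p=manip.current_tool_pos(); manip.servo_line([p[0],p[1],.25],vel=.1); manip.servo_line([p[0],p[1],.36],vel=.25)
manip.move_pose([.45,.05,.40],[0,1,0,0]); manip.sleep(.2); print(manip.current_clock())
for n in('scene','top'): cv2.imwrite(f'raw_{n}5.png',viewer.get_image(n)[...,::-1])
a=cv2.imread('raw_scene5.png');b=cv2.imread('raw_top5.png')
f=lambda im,x,y:cv2.resize(im[y:y+100,x:x+100],(400,400),interpolation=cv2.INTER_CUBIC)
cv2.imwrite('pics/c5.png',np.hstack([f(a,290,60),f(b,135,80)]))
for n,im,c in(('scene',a,(336.7,113)),('top',b,(184.6,125.6))):
    m=(im.max(2)<75).astype(np.uint8); k,l,st,ce=cv2.connectedComponentsWithStats(m)
    for i in range(1,k):
        if np.linalg.norm(ce[i]-c)<15 and st[i,4]>50: print(n,st[i],ce[i].round(1),onz(n,ce[i],.15).round(4))
```

```text
22.2417
scene [325  98  22  25 385] [336.  110.6] [0.6179 0.1982 0.15  ]
```

View pics/c5.png

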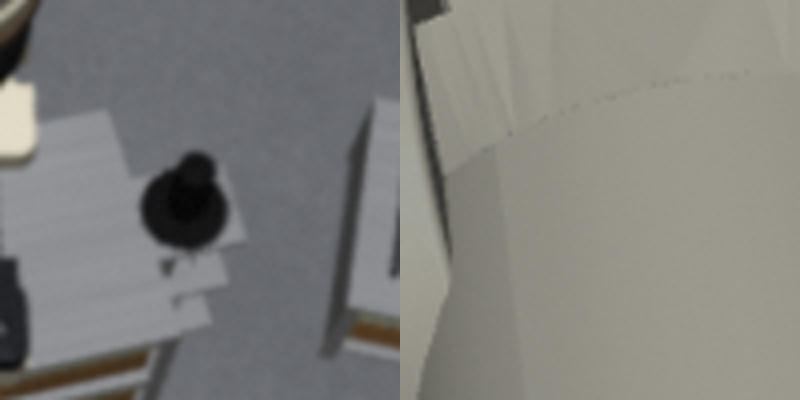

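The scene crop shows the flange flat on the top tab at (184,208), with the grip upright and the gripper clear. I'm handing in.

```bash
python3 -c "
from h import *
print(manip.hand_in(),manip.current_clock())"
```

```text
the job is handed in; nothing more can be done
the job is handed in; nothing more can be done
```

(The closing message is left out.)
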